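# Reset the tripped analyser supply switch

## Robot

A 6-joint arm with a two-finger parallel gripper is mounted at the origin on the work surface. World frame = base frame: x ahead of the robot, y to its left, z up, the work surface at z = 0. Lengths are in m, angles in degrees, forces in N, time in s.
With the tool pointing down it reaches from about 0.35 to 0.875 m from the base axis. Payload 4.2 kg.
Tool frame: the origin (TCP) lies on the front face of the gripper's body, between the roots of the fingers; the fingertips stand 70 mm ahead of it and the grasp point (between the pads) lies 51 mm ahead of it; x points along the fingers, y is the direction in which the jaws open and shut, and the axes are right-handed (so a half turn about x gives the same grasp; the last joint's range is limited). The gripper opens to 87 mm and grips with 3 to 60 N. Pads are 19 mm wide; open, the fingers measure 117 mm over their backs; the gripper's body (75 mm by 190 mm) begins 51 mm behind the grasp point.
Start: joints at [78.129, 22.042, 0.453, 0, -68.411, -14.817], TCP at [0.281, 0.558, 0.292] pointing down, gripper open.
Joint ranges: [-179.83, 179.83], [-69.29, 118.12], [-61.27, 80.66], [-181.25, 117.63], [-171.15, -9.14], [-177.46, 177.46]. Speed limits (degrees/s): [159.86, 159.86, 180, 180, 180, 180].

## Interface

Orientations are given as a 3x3 rotation matrix whose columns are the frame's x, y, z axes.
In Python, from station import r, viewer, spotter gives the robot as it stands.
- The arm moves only by the tool move_arm, never from a script. Its argument "series" is a list that holds one entry, the list of rows, each a list of 7 numbers: the turn, a rotation vector about the world's x, y, z scaled (see below), then the shift along the world's x, y, z scaled (see below), then the opening, from 0 (shut) to 1 (fully open). A call has 1 to 20 rows; each row shifts and turns the pose as measured when the row begins; what a row does not reach is not made up. The controller multiplies each number of a shift by 60 mm and each number of a turn by 8 degrees. A row lasts 1/8 s, in which the tool goes at most 62.5 mm and 10.7 degrees, less where a joint would pass 70% of its speed; a pose out of reach is approached as far as the arm can. A call with a number of a shift or a turn outside -1 to 1 is refused whole. A call with a gripper value outside its range is refused whole. The fingers move at their own pace and stop on an object; the grip force is fixed at half the most. Time passes only in rows, so rows that do not move let the fingers close. It gives the time, the measured TCP pose, the force and the opening at its end, in the units of the state.
- r.sense(): the state, without advancing time (a new reading comes with each control period).
- viewer.capture(name): name is "scene" or "side" or "wrist"; returns (picture, depth): 480x640x3 uint8, red, green, blue; 480x640 float32, m along the optical axis (not along the pixel's ray), 0 where there is no reading.
- viewer.camera_params(name): a dict with "mtx" (3x3 intrinsics, pixels), "pose" (4x4, takes a point from camera to world coordinates). Camera axes: x right, y down, z forward; pixel columns grow to the right and rows downward; lengths in m; the calibration is good to about 2 mm. The wrist camera is an equidistant fisheye: a pixel r from the principal point sees the ray r / f radians off the axis. A picture is of the moment at which its call begins: read the wrist's pose just before it. camera_params takes no time and is no camera call; for the wrist camera it gives the pose at the moment of the call.
- r.finish_job(): hands the job in, once; it reports no verdict.
Trained networks look in the newest picture that a camera, given by its name, has taken for a name from the list of things; names that differ only in an ending like _2 or _b are one class to them, and where a whole thing is asked for, a point or a joint stands for the part that bears it (a point fixed in the world has none). Each returns a list of dicts, best first, with "conf" (0 to 1); they miss things now and then, are a little off and sometimes report something else, mostly with a low value. They report only what shows in the picture. A call takes as long as a camera call. They do not tell look-alikes from the thing itself.
- spotter.find_in(camera, name): "centre" ([column, row] in pixels, amid what is visible of it).
- spotter.trace(camera, name): "mask" (480x640 bool, what is visible of it) and "centre" ([column, row] in pixels, amid what is visible of it).
The state is a dict: "time_s": time; "joints": joint angles; "joint_velocities": joint speeds; "effort": joint torques, N m; "tcp_pos": TCP position; "ee_rot": TCP orientation; "wrist_force": force on the tool from outside, world axes, zero at the start; "moment": the same for the moment, N m; "gripper_width": opening from 0.0 (shut) to 1.0 (fully open).
Only numpy, scipy, OpenCV 4.12 (cv2) and the standard library are available. Lean on these libraries where they do the work, as an engineer would, in place of code of your own. Each camera call takes 0.05 s, during which the arm holds its last target.

## Task

One of the two grey supply boxes on the lab bench has tripped: its lever stands about half-way and a small red flag stands up beside it. Reset it: push that lever fully OFF (towards the red stripe) until it is pressed against its springy end stop, then throw it fully ON (towards the green stripe) and let go. It must not be forced: push with a light, felt force, never more than about 10 N on the lever, and leave the other box's lever and the lab ware as they are.

Things in the scene. Friction and masses are not known exactly. Their poses are not given: they have to be found in the camera images.
- box_a: Grey metal box 160 (its x) x 110 (y) x 90 mm tall, bolted to the bench. Origin: centre of its underside; z up; its +x points along the lever's travel, from the red stripe on its top (OFF) to the green stripe (ON). This is the tripped one: a red flag beside its lever (+y side) stands 12 mm proud and sinks flush once the latch is reset. The boxes may have changed places.
- lever: The tripped box's lever. Origin on its hinge, which lies along the box's y, 80 mm above the bench (10 mm below the box's top), over the box's middle. z runs up the handle: a steel stem 8 mm thick (x), 18 wide (y), then from 38 to 80 mm from the hinge a black paddle 12 mm thick (x), 30 wide (y). It stays where it is left; about 2.5 N at 50 mm from the hinge moves it.
- lever_angle (a joint): Tripped box's lever angle: 0 upright, negative leaning to OFF (box -x), positive to ON (box +x). Starts at -0.03 to 0.04. The OFF stop, set differently in each box and not visible, is met somewhere from -0.29 to -0.66. Only there is the latch reset; until then it blocks the lever hard on its way to ON, between 0.04 and 0.41. Then it is free up to the ON stop at 0.50.
- handle_tip (a point): Middle of the handle's top end, on the lever's centre line 80 mm from the hinge.
- off_stop: OFF end stop of the tripped box: a spring buffer hidden inside it, 50 mm below the hinge; it does not show at what lever angle it is met. On the last 12 mm before it the latch drags (push of about 4 to 6 N at 50 mm from the hinge in all); at the stop the push climbs by 8 to 10 N per mm of handle travel.
- on_stop: ON end stop of the tripped box, a like hidden spring buffer: at 0.50 rad the push climbs from about 2.5 N by 8 to 10 N per mm of handle travel.
- box_b: Grey metal box 160 (its x) x 110 (y) x 90 mm tall, bolted to the bench. Origin: centre of its underside; z up; its +x points along the lever's travel, from the red stripe on its top (OFF) to the green stripe (ON). This is the sound one, of the same look, with its lever ON and no flag standing. Leave it alone.
- lever_b_angle (a joint): Angle of the sound box's lever, same sense as lever_angle; it stands ON at 0.47 to 0.50 and is to stay there. Lever of the same size.
- tube_rack: blue tube rack 100 x 210 x 60 mm with capped tubes standing to 92 mm; bystander. Origin: centre of its underside.
- tip_tray: open blue tray 90 x 120 x 50 mm; bystander. Origin: centre of its underside.
- wash_bottle: white bottle, diameter 60, 140 mm tall, green cap; bystander. Origin: centre of its underside.
- beaker: clear plastic cup, diameter 90, 100 mm tall; bystander. Origin: centre of its underside.
- carton: white carton 70 x 110 x 60 mm; bystander. Origin: centre of its underside.
- mouse: black computer mouse 100 x 60 x 32 mm; bystander. Origin: centre of its underside.
- tape_roll: flat yellow roll of tape, outer diameter 90, 20 mm tall; bystander. Origin: centre of its underside.
There are look-alikes about, which are no part of the job. What is shaped like the box_a but pink or purple is not meant.

How it is judged (in metres and radians):
On the way, in this order (a step that is already met when the one before it is completed fails the run):
1. the tripped lever is pressed against its OFF stop (leaning below -0.2 rad, more than 2 N on the stop, for 0.1 s) (value of joint lever_angle below -0.2 rad and contact force between lever and off_stop above 2 N), for 0.1 s.
2. the lever is thrown fully ON (above 0.45 rad) (value of joint lever_angle above 0.45 rad), for 0.2 s.
At the end, for the whole second after the job is handed in: The reset lever stands still and fully ON (above 0.45 rad; the stop is at 0.50), the other box's lever is still ON (above 0.40 rad), and each piece of lab ware stands upright (within 0.3 rad) within 30 mm of where it was (value of joint lever_angle above 0.45 rad and velocity of joint lever_angle between -0.05 and 0.05 rad/s and value of joint lever_b_angle above 0.4 rad and distance of each of tube_rack, tip_tray, wash_bottle, beaker, carton, mouse, tape_roll from where it was at the start of the episode below 0.03 m and angle between each of tube_rack, tip_tray, wash_bottle, beaker, carton, mouse, tape_roll's own z axis and vertical below 0.3 rad); the robot touches nothing.
It fails at once if the lever is forced: more than 20 N between it and the stops or the latch inside its box (these work 50 mm from the hinge; 20 N there is about 19 N at 50 mm up the handle, 12 N at its tip) (contact force between lever and box_a above 20 N).
It fails at once if the other box's lever is moved off ON (below 0.40 rad) (value of joint lever_b_angle below 0.4 rad).
It fails at once if lab ware is pushed more than 30 mm or tipped over (distance of any of tube_rack, tip_tray, wash_bottle, beaker, carton, mouse, tape_roll from where it was at the start of the episode above 0.03 m or angle between any of tube_rack, tip_tray, wash_bottle, beaker, carton, mouse, tape_roll's own z axis and vertical above 0.5 rad).
It also fails if it takes over 58 s, if anything falls off the work surface, if the arm or the gripper's body presses on something with over 40 N, if the wrist force passes 120 N, or if a joint passes its speed limit or range.

## Working session

There is one attempt and no reset: what is moved stays moved. The work goes in short steps, Python scripts to look and compute and a tool call to move; the robot and the scene stay as the last step left them, time stands still between calls to the robot, and variables do not carry over. Pictures are saved under pics/ and viewed, and the job is handed in when it is done.

Besides the shell and the picture viewer there is one more tool, called as name([rows], argument=value, ...), one row to a line, values as JSON. move_arm: Moves the arm, as the interface text tells. Its arguments: {"type":"object","properties":{"series":{"type":"array","items":{"type":"array","items":{"type":"array","items":{"type":"number","minimum":-1,"maximum":1}}}}},"required":["series"]}

```bash
ls; mkdir -p pics; cat > h.py <<'E'
import numpy as np, cv2
from station import r, viewer, spotter
def save(n,img): cv2.imwrite('pics/'+n+'.png',cv2.cvtColor(img,cv2.COLOR_RGB2BGR))
def world(cam,d):
    p=viewer.camera_params(cam);K=p['mtx'];T=p['pose']
    K=np.array(K);T=np.array(T)
    v,u=np.mgrid[0:480,0:640]
    P=np.stack([(u-K[0,2])/K[0,0]*d,(v-K[1,2])/K[1,1]*d,d],-1)
    return P@T[:3,:3].T+T[:3,3]
E
python3 - <<'E'
from h import *
np.set_printoptions(precision=4,suppress=True)
s=r.sense();print(s)
for c in ("scene","side"):
    im,d=viewer.capture(c);save(c+'0',im);np.savez(c+'0.npz',im=im,d=d,W=world(c,d))
    print(c,viewer.camera_params(c))
    for n in('box_a','lever'):
        print(n,[(x['conf'],x['centre']) for x in spotter.find_in(c,n)])
E
```

```text
pics
{'time_s': 0.0, 'joints': array([ 78.129 ,  22.0919,   0.38  ,  -0.0281, -68.4105, -14.8187]), 'joint_velocities': array([-0.0227,  0.0388,  0.0145, -0.1095, -0.0834,  0.0152]), 'effort': array([ -0.0005, -39.0662,  18.74  ,   4.2195,   0.0109,  -0.0002]), 'tcp_pos': array([0.2805, 0.558 , 0.2912]), 'ee_rot': array([[-0.0009, -0.4493, -0.8934],
       [-0.002 , -0.8934,  0.4493],
       [-1.    ,  0.0022, -0.0001]]), 'wrist_force': array([-0.5484,  0.5607,  0.1578]), 'moment': array([-0.019 , -0.0228,  0.0344]), 'gripper_width': 0.9959018025446529}
scene {'mtx': array([[475.0125,   0.    , 327.1801],
       [  0.    , 475.0125, 233.72  ],
       [  0.    ,   0.    ,   1.    ]]), 'pose': array([[-0.1134,  0.8332, -0.5413,  1.1494],
       [ 0.9935,  0.098 , -0.0573,  0.0544],
       [ 0.0053, -0.5443, -0.8389,  1.1667],
       [ 0.    ,  0.    ,  0.    ,  1.    ]])}
box_a [(0.98, [216.8, 179.2]), (0.84, [431.9, 188.3]), (0.73, [384.4, 250.4]), (0.59, [271.4, 237.2])]
lever [(0.62, [213.2, 164.5]), (0.46, [385.7, 236.7]), (0.45, [436.5, 164.1])]
side {'mtx': array([[589.6673,   0.    , 323.2768],
       [  0.    , 589.6673, 238.2369],
       [  0.    ,   0.    ,   1.    ]]), 'pose': array([[ 0.9817, -0.1333,  0.1363,  0.3201],
       [-0.1906, -0.6746,  0.7131, -0.982 ],
       [-0.0031, -0.726 , -0.6876,  1.06  ],
       [ 0.    ,  0.    ,  0.    ,  1.    ]])}
box_a [(0.93, [240.1, 415.0]), (0.79, [195.6, 204.0]), (0.67, [301.8, 226.4]), (0.65, [312.5, 318.6])]
lever [(0.7, [235.8, 387.8]), (0.5, [191.3, 182.6]), (0.47, [296.0, 199.6])]
```

View pics/scene0.png

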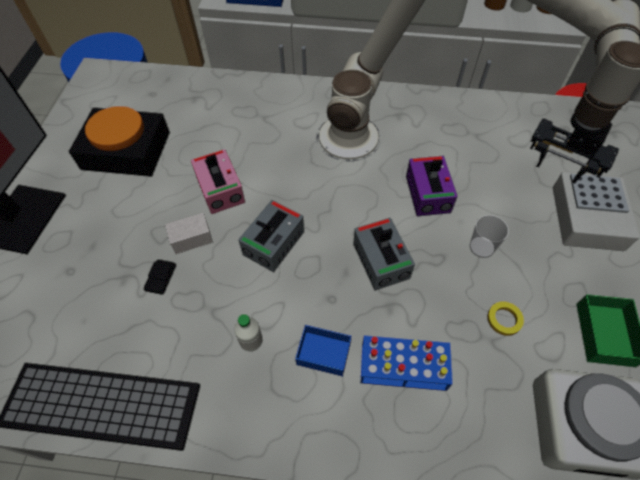

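View pics/side0.png

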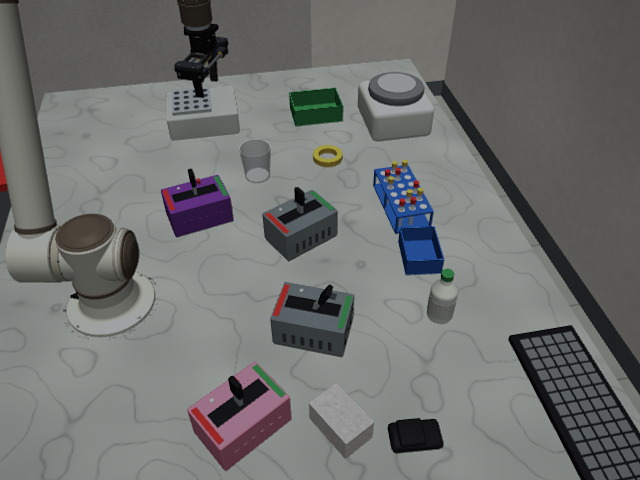

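The grey box at scene (384,250) has the upright lever and a red flag at about (400,246), so it is the tripped one. The other grey box, at (271,237), has its lever leaning to green. Next I measure poses.

```bash
cat > m.py <<'E'
from h import *
np.set_printoptions(precision=4,suppress=True)
for c,ctr in (("scene",(384,250)),("side",(301,226))):
    z=np.load(c+'0.npz');W=z['W'];im=z['im'].astype(int)
    c0=np.array([0.66,-0.0]); 
    p=W[ctr[1],ctr[0]];print(c,'pt',p)
    near=np.hypot(W[...,0]-p[0],W[...,1]-p[1])<0.14
    sat=im.max(-1)-im.min(-1)
    top=near&(abs(W[...,2]-0.09)<0.006)
    ys,xs=np.nonzero(top);print(len(xs))
    rect=cv2.minAreaRect(W[top][:,:2].astype(np.float32)*1000);print('top rect',rect, W[top][:,2].mean())
    R,G,B=im[...,0],im[...,1],im[...,2]
    red=top&(R>G*1.8)&(R>B*1.8);gr=top&(G>R*1.4)&(G>B*1.3)
    print('red',W[red].mean(0),red.sum(),'green',W[gr].mean(0),gr.sum())
    hi=near&(W[...,2]>0.1)&(W[...,2]<0.175)
    print('hi n',hi.sum(), 'med',np.median(W[hi],0),'max z',W[hi][:,2].max())
    for a in(.10,.115,.13,.145,.152,.158):
        k=hi&(W[...,2]>a)&(W[...,2]<a+.013)
        if k.sum():print(a,k.sum(),W[k].mean(0))
    fl=near&(W[...,2]>0.093)&(W[...,2]<0.11)&(R>G*1.8)
    if fl.sum():print('flag',fl.sum(),W[fl].mean(0))
    u,v=ctr
    cv2.imwrite('pics/crop_'+c+'.png',cv2.resize(z['im'][v-60:v+60,u-70:u+70,::-1],None,fx=5,fy=5,interpolation=cv2.INTER_CUBIC))
E
python3 m.py
```

```text
scene pt [0.4885 0.1359 0.0907]
1939
top rect ((473.6532287597656, 135.07522583007812), (161.14593505859375, 111.51044464111328), 26.77195167541504) 0.09037678785911772
red [0.4138 0.1066 0.0909] 125 green [0.5357 0.1652 0.0909] 147
hi n 173 med [0.4763 0.1357 0.1422] max z 0.1659007262213683
0.1 33 [0.4753 0.1511 0.1042]
0.115 18 [0.4785 0.1337 0.1244]
0.13 29 [0.4779 0.135  0.1368]
0.145 37 [0.4764 0.1346 0.1518]
0.152 55 [0.4742 0.1352 0.1591]
0.158 41 [0.4743 0.1349 0.1607]
flag 43 [0.444  0.1381 0.097 ]
side pt [0.4675 0.0793 0.0882]
1750
top rect ((472.95684814453125, 130.70053100585938), (163.2073516845703, 116.21864318847656), 26.421024322509766) 0.08955277408060405
red [0.4107 0.1016 0.0901] 121 green [0.5354 0.1644 0.0901] 101
hi n 186 med [0.4725 0.1245 0.1405] max z 0.1641538264732325
0.1 27 [0.4729 0.1277 0.1064]
0.115 29 [0.4726 0.1262 0.1231]
0.13 39 [0.4727 0.1245 0.1366]
0.145 50 [0.473  0.1257 0.1519]
0.152 54 [0.4726 0.1281 0.1581]
0.158 29 [0.4731 0.1285 0.1605]
flag 12 [0.4077 0.102  0.0942]
```

move_arm([
  [[0,0,-0.51,0.35,-0.78,0,1],[0,0,-0.51,0.35,-0.78,0,1],[0,0,-0.51,0.35,-0.78,0,1],[0,0,-0.51,0.35,-0.78,0,1],[0,0,-0.51,0.35,-0.78,0,1],[0,0,-0.51,0.35,-0.78,0,1],[0,0,-0.51,0.35,-0.78,0,1],[0,0,-0.51,0.35,-0.78,0,1],[0,0,-0.51,0.35,-0.78,0,1],[0,0,0,0,0,0,1]],
])

```text
time_s: 1.55
tcp_pos: [0.4726, 0.1241, 0.2918]
ee_rot: [[0.002, -0.903, -0.431], [0.001, -0.431, 0.903], [-1.0, -0.002, -0.0]]
wrist_force: [-0.8, -0.0, -0.3]
gripper_width: 1.002
```

move_arm([
  [[0,0,0.12,0.01,0.16,0,1],[0,0,0,0,0,-0.5,1],[0,0,0,0,0,0,1]],
])

```text
time_s: 1.92
tcp_pos: [0.473, 0.1369, 0.2618]
ee_rot: [[0.004, -0.893, -0.45], [0.002, -0.45, 0.893], [-1.0, -0.004, 0.0]]
wrist_force: [0.4, 0.2, 0.5]
gripper_width: 1.001
```

```bash
python3 - <<'E'
from h import *
print(r.sense()['tcp_pos'])
a,_=viewer.capture('wrist');b,_=viewer.capture('side');save('w1',a);save('s1',cv2.resize(b[120:280,220:420],None,fx=4,fy=4)[:600])
print(viewer.camera_params('wrist'))
E
```

```text
[0.47303474 0.13690749 0.26184891]
{'mtx': array([[371.64829954,   0.        , 312.54725049],
       [  0.        , 371.64829954, 238.94560755],
       [  0.        ,   0.        ,   1.        ]]), 'pose': array([[-0.89245436, -0.43703996, -0.11189857,  0.50656071],
       [-0.45100414,  0.85827487,  0.2448663 ,  0.07155483],
       [-0.01097663,  0.26899872, -0.96307798,  0.35681452],
       [ 0.        ,  0.        ,  0.        ,  1.        ]])}
```

View pics/w1.png

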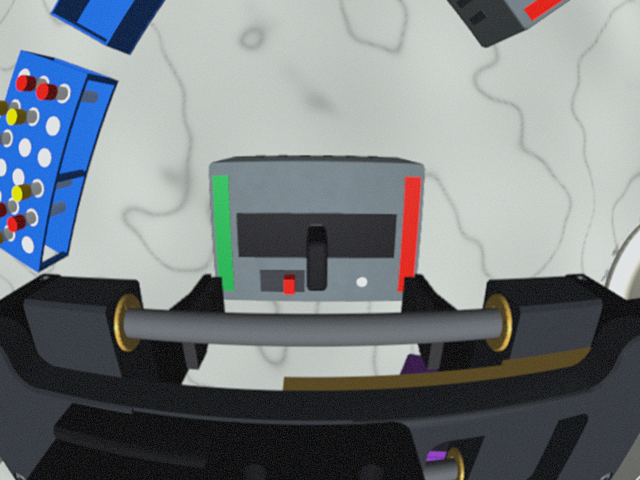

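View pics/s1.png

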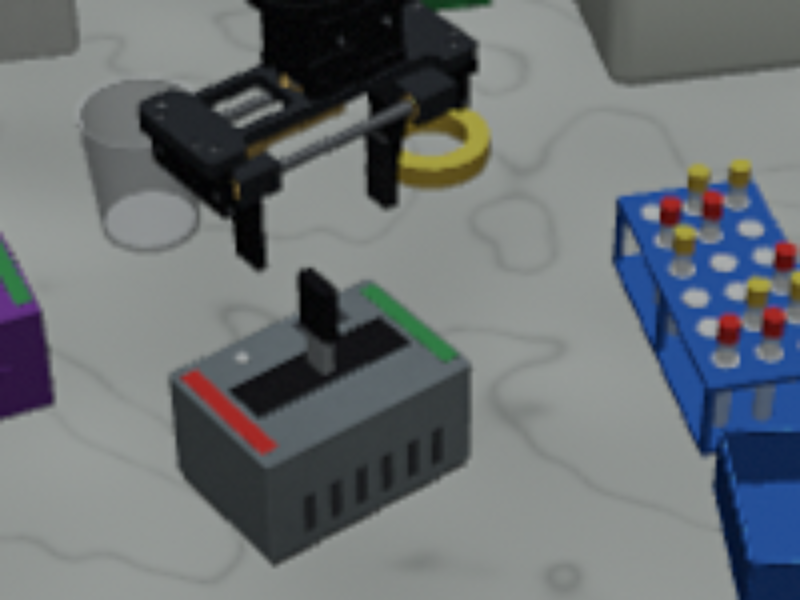

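The wrist and side views show the open fingers straddling the upright lever, with the red flag at (289,284) in the wrist view. Next I descend and go towards OFF.

move_arm([
  [[0,0,0,0,-0.03,-0.56,1],[0,0,0,0,0,-0.56,1],[0,0,0,-0.22,-0.11,0,1],[0,0,0,-0.22,-0.11,0,1],[0,0,0,0,0,0,1]],
])

```text
time_s: 2.65
tcp_pos: [0.4499, 0.1263, 0.2039]
ee_rot: [[0.024, -0.889, -0.457], [0.012, -0.457, 0.889], [-1.0, -0.026, -0.001]]
wrist_force: [0.8, 0.6, 0.9]
gripper_width: 1.0
```

move_arm([
  [[-0.09,0.17,0,0,0,-0.15,1],[0,0,0,0,0,0,1]],
])

```text
time_s: 2.9
tcp_pos: [0.4508, 0.1269, 0.1964]
ee_rot: [[0.003, -0.889, -0.458], [0.001, -0.458, 0.889], [-1.0, -0.003, -0.001]]
wrist_force: [0.6, 0.7, 0.5]
gripper_width: 1.001
```

move_arm([
  [[0,0,0,-0.06,-0.03,0,1],[0,0,0,-0.06,-0.03,0,1],[0,0,0,-0.06,-0.03,0,1],[0,0,0,-0.06,-0.03,0,1]],
])

```text
time_s: 3.4
tcp_pos: [0.4365, 0.1197, 0.1964]
ee_rot: [[0.004, -0.889, -0.458], [0.001, -0.458, 0.889], [-1.0, -0.004, -0.001]]
wrist_force: [2.1, 0.4, -1.5]
gripper_width: 1.001
```

move_arm([
  [[0,0,0,-0.03,-0.015,0,1],[0,0,0,-0.03,-0.015,0,1]],
])

```text
time_s: 3.65
tcp_pos: [0.4337, 0.1184, 0.1969]
ee_rot: [[0.007, -0.889, -0.458], [0.003, -0.458, 0.889], [-1.0, -0.008, -0.001]]
wrist_force: [1.8, 0.0, -2.2]
gripper_width: 1.001
```

move_arm([
  [[0,0,0,-0.03,-0.015,0,1],[0,0,0,-0.03,-0.015,0,1]],
])

```text
time_s: 3.9
tcp_pos: [0.4305, 0.1169, 0.1972]
ee_rot: [[0.009, -0.889, -0.458], [0.004, -0.458, 0.889], [-1.0, -0.01, -0.001]]
wrist_force: [2.4, 0.4, -1.9]
gripper_width: 0.998
```

move_arm([
  [[-0.03,0.06,0,-0.03,-0.015,-0.01,1],[0,0.02,0,-0.02,-0.01,0,1]],
])

```text
time_s: 4.15
tcp_pos: [0.4281, 0.1157, 0.1974]
ee_rot: [[-0.001, -0.889, -0.459], [0.0, -0.459, 0.889], [-1.0, 0.0, 0.001]]
wrist_force: [3.1, -0.8, -1.1]
gripper_width: 1.002
```

move_arm([
  [[0,0.01,0,-0.02,-0.01,-0.01,1],[0,0.01,0,-0.02,-0.01,-0.01,1]],
])

```text
time_s: 4.4
tcp_pos: [0.4263, 0.1147, 0.1968]
ee_rot: [[-0.002, -0.888, -0.459], [0.001, -0.459, 0.888], [-1.0, 0.001, 0.002]]
wrist_force: [2.7, 0.6, 2.7]
gripper_width: 0.999
```

move_arm([
  [[0,0.01,0,-0.02,-0.01,-0.01,1],[0,0.01,0,-0.02,-0.01,-0.01,1]],
])

```text
time_s: 4.65
tcp_pos: [0.424, 0.1136, 0.196]
ee_rot: [[-0.004, -0.888, -0.459], [0.002, -0.459, 0.888], [-1.0, 0.002, 0.003]]
wrist_force: [1.9, 0.6, 2.8]
gripper_width: 0.999
```

move_arm([
  [[0,0,0,-0.02,-0.01,0,1],[0,0,0,-0.02,-0.01,0,1]],
])

```text
time_s: 4.9
tcp_pos: [0.4216, 0.1125, 0.1957]
ee_rot: [[-0.003, -0.888, -0.459], [0.002, -0.459, 0.888], [-1.0, 0.002, 0.003]]
wrist_force: [5.2, 1.5, -1.4]
gripper_width: 1.0
```

move_arm([
  [[0,0,0,-0.02,-0.01,0,1],[0,0,0,-0.02,-0.01,0,1]],
])

```text
time_s: 5.15
tcp_pos: [0.4208, 0.1123, 0.1959]
ee_rot: [[0.001, -0.888, -0.46], [0.005, -0.46, 0.888], [-1.0, -0.003, 0.004]]
wrist_force: [6.1, 1.9, -0.6]
gripper_width: 0.996
```

move_arm([
  [[0,0.02,0,-0.02,-0.01,0,1]],
])

```text
time_s: 5.28
tcp_pos: [0.4205, 0.1122, 0.196]
ee_rot: [[0.001, -0.888, -0.46], [0.006, -0.46, 0.888], [-1.0, -0.004, 0.005]]
wrist_force: [6.4, 0.9, -1.5]
gripper_width: 0.997
```

```bash
python3 - <<'E'
from h import *
b,_=viewer.capture('side');save('s2',cv2.resize(b[120:280,220:420],None,fx=4,fy=4)[:600])
s=r.sense();print(s['tcp_pos'],s['wrist_force'])
E
```

```text
[0.42052051 0.11221535 0.19600918] [ 5.33557978  1.43481807 -0.59843381]
```

View pics/s2.png

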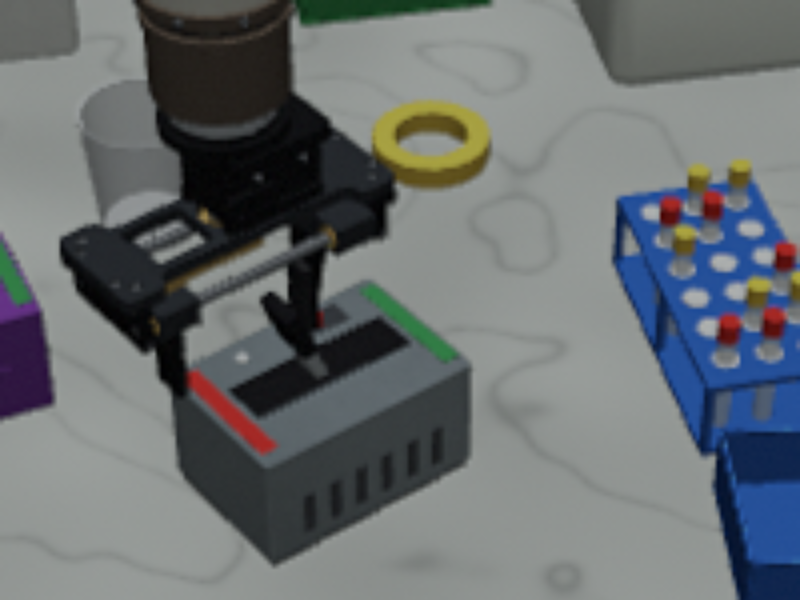

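The lever leans to OFF in the finger's grasp and the flag still stands, so this is the drag zone.

move_arm([
  [[0,0.03,0,-0.03,-0.015,0,1]],
])

```text
time_s: 5.45
tcp_pos: [0.4198, 0.1119, 0.1962]
ee_rot: [[-0.0, -0.888, -0.46], [0.008, -0.46, 0.888], [-1.0, -0.003, 0.007]]
wrist_force: [6.2, 1.3, -0.8]
gripper_width: 1.001
```

move_arm([
  [[0,0.03,0,-0.03,-0.015,0,1]],
])

```text
time_s: 5.58
tcp_pos: [0.4191, 0.1116, 0.1964]
ee_rot: [[-0.002, -0.888, -0.46], [0.009, -0.46, 0.888], [-1.0, -0.003, 0.009]]
wrist_force: [5.4, 1.0, -0.7]
gripper_width: 0.997
```

move_arm([
  [[0,0.03,0,-0.03,-0.015,0,1]],
])

```text
time_s: 5.7
tcp_pos: [0.4183, 0.1113, 0.1966]
ee_rot: [[-0.003, -0.888, -0.46], [0.01, -0.46, 0.888], [-1.0, -0.002, 0.011]]
wrist_force: [5.9, 1.8, -0.8]
gripper_width: 1.001
```

move_arm([
  [[-0.06,0.0,0,-0.03,-0.015,-0.01,1],[-0.01,0.02,0,-0.03,-0.015,-0.005,1]],
])

```text
time_s: 5.95
tcp_pos: [0.4169, 0.1112, 0.1964]
ee_rot: [[0.0, -0.887, -0.461], [0.005, -0.461, 0.887], [-1.0, -0.002, 0.004]]
wrist_force: [5.5, 1.1, -1.1]
gripper_width: 1.001
```

move_arm([
  [[-0.01,0.02,0,-0.03,-0.015,-0.005,1],[-0.01,0.02,0,-0.03,-0.015,-0.005,1]],
])

```text
time_s: 6.2
tcp_pos: [0.4155, 0.1108, 0.1964]
ee_rot: [[0.001, -0.887, -0.462], [0.005, -0.462, 0.887], [-1.0, -0.003, 0.004]]
wrist_force: [5.9, 0.8, -1.1]
gripper_width: 0.999
```

move_arm([
  [[-0.02,0.02,0,-0.03,-0.02,-0.005,1],[-0.02,0.02,0,-0.03,-0.02,-0.005,1]],
])

```text
time_s: 6.45
tcp_pos: [0.4141, 0.1101, 0.1963]
ee_rot: [[0.001, -0.887, -0.462], [0.003, -0.462, 0.887], [-1.0, -0.003, 0.002]]
wrist_force: [5.4, 2.2, -1.3]
gripper_width: 0.998
```

move_arm([
  [[-0.01,0.02,0,-0.03,-0.02,-0.005,1]],
])

```text
time_s: 6.58
tcp_pos: [0.4134, 0.1097, 0.1963]
ee_rot: [[0.002, -0.886, -0.463], [0.004, -0.463, 0.886], [-1.0, -0.003, 0.003]]
wrist_force: [5.2, 2.1, -0.0]
gripper_width: 1.003
```

move_arm([
  [[-0.01,0.02,0,-0.03,-0.02,-0.005,1]],
])

```text
time_s: 6.7
tcp_pos: [0.4127, 0.1094, 0.1963]
ee_rot: [[0.002, -0.886, -0.463], [0.004, -0.463, 0.886], [-1.0, -0.004, 0.003]]
wrist_force: [5.3, 1.9, -1.3]
gripper_width: 0.999
```

move_arm([
  [[-0.01,0.02,0,-0.03,-0.02,-0.005,1]],
])

```text
time_s: 6.82
tcp_pos: [0.4119, 0.109, 0.1963]
ee_rot: [[0.002, -0.886, -0.464], [0.005, -0.464, 0.886], [-1.0, -0.004, 0.003]]
wrist_force: [5.2, 3.1, -0.6]
gripper_width: 1.002
```

move_arm([
  [[-0.01,0.02,0,-0.03,-0.015,-0.005,1]],
])

```text
time_s: 6.95
tcp_pos: [0.4112, 0.1088, 0.1964]
ee_rot: [[0.002, -0.886, -0.464], [0.005, -0.464, 0.886], [-1.0, -0.005, 0.004]]
wrist_force: [5.5, 2.6, -0.8]
gripper_width: 0.999
```

move_arm([
  [[-0.01,0.02,0,-0.03,-0.015,-0.005,1]],
])

```text
time_s: 7.08
tcp_pos: [0.4105, 0.1086, 0.1964]
ee_rot: [[0.003, -0.886, -0.464], [0.005, -0.464, 0.886], [-1.0, -0.005, 0.004]]
wrist_force: [5.0, 1.5, -0.4]
gripper_width: 1.0
```

move_arm([
  [[-0.01,0.02,0,-0.03,-0.015,-0.005,1]],
])

```text
time_s: 7.2
tcp_pos: [0.4097, 0.1084, 0.1965]
ee_rot: [[0.003, -0.885, -0.465], [0.006, -0.465, 0.885], [-1.0, -0.005, 0.004]]
wrist_force: [5.6, 1.7, -1.1]
gripper_width: 1.003
```

move_arm([
  [[-0.02,0.02,0,-0.03,-0.015,-0.005,1]],
])

```text
time_s: 7.32
tcp_pos: [0.409, 0.1082, 0.1965]
ee_rot: [[0.003, -0.885, -0.465], [0.004, -0.465, 0.885], [-1.0, -0.005, 0.003]]
wrist_force: [5.1, 2.2, -0.6]
gripper_width: 1.002
```

move_arm([
  [[-0.02,0.02,0,-0.03,-0.015,-0.005,1]],
])

```text
time_s: 7.45
tcp_pos: [0.4082, 0.108, 0.1966]
ee_rot: [[0.003, -0.885, -0.466], [0.003, -0.466, 0.885], [-1.0, -0.004, 0.002]]
wrist_force: [5.0, 1.2, -0.7]
gripper_width: 0.998
```

move_arm([
  [[-0.02,0.02,0,-0.03,-0.015,-0.005,1]],
])

```text
time_s: 7.58
tcp_pos: [0.4074, 0.1078, 0.1966]
ee_rot: [[0.003, -0.885, -0.466], [0.002, -0.466, 0.885], [-1.0, -0.004, 0.001]]
wrist_force: [4.7, 1.7, 0.9]
gripper_width: 0.999
```

move_arm([
  [[-0.01,0.02,0,-0.03,-0.02,-0.005,1]],
])

```text
time_s: 7.7
tcp_pos: [0.4068, 0.1075, 0.1968]
ee_rot: [[0.004, -0.885, -0.466], [0.003, -0.466, 0.885], [-1.0, -0.005, 0.001]]
wrist_force: [5.4, 2.8, 0.2]
gripper_width: 0.998
```

move_arm([
  [[-0.01,0.02,0,-0.03,-0.02,-0.005,1]],
])

```text
time_s: 7.82
tcp_pos: [0.4064, 0.1074, 0.197]
ee_rot: [[0.005, -0.884, -0.467], [0.004, -0.467, 0.884], [-1.0, -0.006, 0.001]]
wrist_force: [6.0, 3.0, -0.4]
gripper_width: 0.999
```

move_arm([
  [[-0.01,0.02,0,-0.03,-0.02,-0.005,1]],
])

```text
time_s: 7.95
tcp_pos: [0.4061, 0.1072, 0.1973]
ee_rot: [[0.006, -0.884, -0.468], [0.005, -0.468, 0.884], [-1.0, -0.008, 0.001]]
wrist_force: [6.1, 3.0, 0.3]
gripper_width: 1.002
```

move_arm([
  [[-0.01,0.02,0,-0.035,-0.02,-0.005,1]],
])

```text
time_s: 8.07
tcp_pos: [0.4055, 0.1071, 0.1976]
ee_rot: [[0.008, -0.884, -0.468], [0.006, -0.468, 0.884], [-1.0, -0.01, 0.002]]
wrist_force: [6.0, 1.7, 0.9]
gripper_width: 1.0
```

move_arm([
  [[-0.01,0.02,0,-0.035,-0.02,-0.005,1]],
])

```text
time_s: 8.2
tcp_pos: [0.405, 0.107, 0.198]
ee_rot: [[0.01, -0.883, -0.469], [0.007, -0.469, 0.883], [-1.0, -0.012, 0.002]]
wrist_force: [6.3, 2.0, -0.4]
gripper_width: 1.0
```

move_arm([
  [[-0.04,0.06,0,-0.03,-0.015,-0.01,1]],
])

```text
time_s: 8.32
tcp_pos: [0.405, 0.1071, 0.1982]
ee_rot: [[0.006, -0.883, -0.47], [0.004, -0.47, 0.883], [-1.0, -0.007, 0.001]]
wrist_force: [6.7, 2.2, 0.5]
gripper_width: 1.003
```

move_arm([
  [[-0.04,0.06,0,-0.03,-0.015,-0.01,1]],
])

```text
time_s: 8.45
tcp_pos: [0.4051, 0.1074, 0.1985]
ee_rot: [[0.003, -0.883, -0.47], [0.001, -0.47, 0.883], [-1.0, -0.003, -0.0]]
wrist_force: [7.2, 1.4, 0.2]
gripper_width: 1.003
```

move_arm([
  [[-0.03,0.06,0,-0.045,-0.022,-0.01,1]],
])

```text
time_s: 8.57
tcp_pos: [0.4046, 0.1074, 0.1989]
ee_rot: [[0.001, -0.882, -0.471], [0.0, -0.471, 0.882], [-1.0, -0.001, -0.0]]
wrist_force: [7.6, 2.3, 0.4]
gripper_width: 1.002
```

move_arm([
  [[-0.03,0.06,0,-0.05,-0.025,-0.01,1]],
])

```text
time_s: 8.7
tcp_pos: [0.4042, 0.1074, 0.1995]
ee_rot: [[-0.001, -0.882, -0.472], [-0.0, -0.472, 0.882], [-1.0, 0.001, -0.0]]
wrist_force: [8.0, 1.8, -1.4]
gripper_width: 1.001
```

```bash
python3 - <<'E'
from h import *
b,_=viewer.capture('side');save('s3',cv2.resize(b[120:280,220:420],None,fx=4,fy=4)[:600])
for i in range(3):
    s=r.sense();print(s['time_s'],s['tcp_pos'],s['wrist_force'],s['moment']);viewer.capture('wrist')
a,_=viewer.capture('wrist');save('w3',a)
E
```

```text
8.75 [0.4041718  0.10744729 0.1995029 ] [8.3722909  2.27971901 1.62075946] [ 0.69239442 -2.33833627 -0.09792859]
8.8 [0.40416586 0.10744945 0.19949659] [7.06097109 2.30091917 0.5586823 ] [ 0.70595705 -2.35443552 -0.11890599]
8.85 [0.40418031 0.10744462 0.19949208] [7.55012828 1.71880654 0.78781997] [ 0.70589459 -2.30548494 -0.07566626]
```

View pics/s3.png

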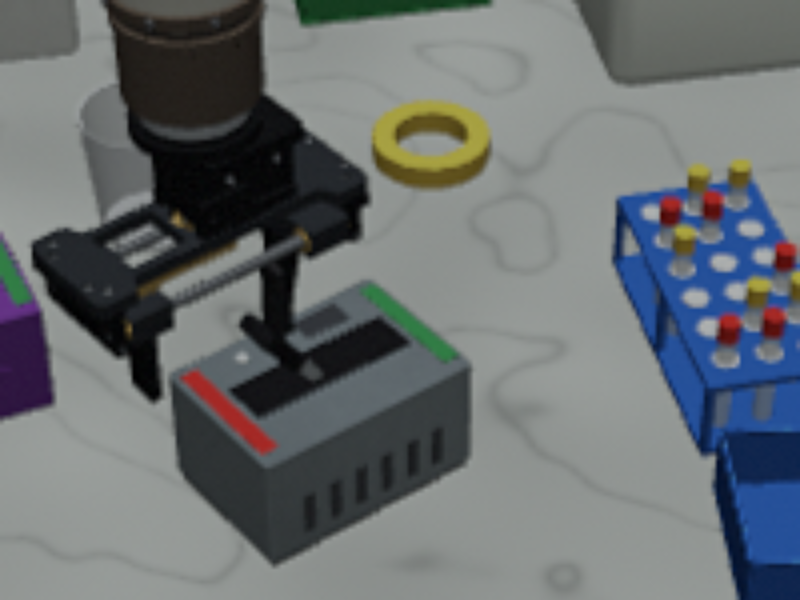

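View pics/w3.png

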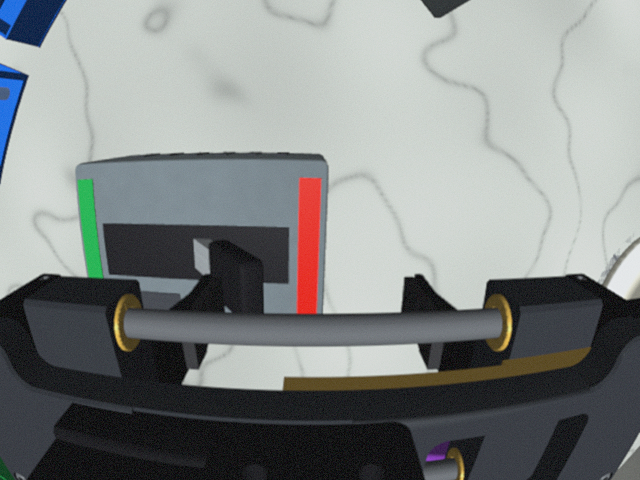

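The flag has sunk, so the latch is reset. I press slightly more to be clearly above 2 N on the stop.

move_arm([
  [[-0.03,0.06,0,-0.06,-0.03,-0.01,1]],
])

```text
time_s: 9.07
tcp_pos: [0.4034, 0.1074, 0.2001]
ee_rot: [[-0.001, -0.881, -0.473], [-0.0, -0.473, 0.881], [-1.0, 0.001, 0.0]]
wrist_force: [9.1, 2.2, -0.2]
gripper_width: 1.002
```

move_arm([
  [[-0.03,0.06,0,-0.06,-0.03,-0.01,1],[-0.03,0.06,0,-0.06,-0.03,-0.01,1]],
])

```text
time_s: 9.32
tcp_pos: [0.4021, 0.1075, 0.2017]
ee_rot: [[-0.002, -0.88, -0.475], [-0.0, -0.475, 0.88], [-1.0, 0.002, 0.001]]
wrist_force: [8.5, 2.2, -0.0]
gripper_width: 0.999
```

move_arm([
  [[0,0,0,0.15,0.07,0,1],[0,0,-0.2,0.4,0.08,-0.1,1],[0,0,0,0.25,0.12,0,1],[0,0,0,0,0,0,1]],
])

```text
time_s: 9.82
tcp_pos: [0.4471, 0.1218, 0.1927]
ee_rot: [[-0.016, -0.894, -0.449], [-0.007, -0.449, 0.894], [-1.0, 0.018, 0.001]]
wrist_force: [-1.1, -0.2, 0.4]
gripper_width: 1.002
```

move_arm([
  [[0.05,-0.11,0,0,0,0.05,1],[0,0,0,0.12,0.06,0,1],[0,0,0,0.06,0.03,0,1],[0,0,0,0.06,0.03,0,1]],
])

```text
time_s: 10.32
tcp_pos: [0.4601, 0.1286, 0.1959]
ee_rot: [[-0.002, -0.893, -0.449], [-0.0, -0.449, 0.893], [-1.0, 0.002, 0.001]]
wrist_force: [-0.0, 0.2, -0.1]
gripper_width: 1.002
```

move_arm([
  [[0,0,0,0.06,0.03,0,1],[0,0,0,0.06,0.03,0,1],[0,0,0,0.06,0.03,0,1],[0,0,0,0.06,0.03,0,1]],
])

```text
time_s: 10.82
tcp_pos: [0.4706, 0.1331, 0.1947]
ee_rot: [[-0.017, -0.894, -0.448], [-0.009, -0.448, 0.894], [-1.0, 0.019, -0.0]]
wrist_force: [-4.2, -1.6, 3.5]
gripper_width: 0.999
```

move_arm([
  [[0.04,-0.08,0,0.05,0.025,0.01,1],[0.02,-0.04,0,0.05,0.025,0.01,1]],
])

```text
time_s: 11.08
tcp_pos: [0.4759, 0.1355, 0.1955]
ee_rot: [[-0.002, -0.894, -0.447], [-0.001, -0.447, 0.894], [-1.0, 0.002, -0.0]]
wrist_force: [-3.1, -1.7, 1.7]
gripper_width: 1.0
```

move_arm([
  [[0.03,-0.06,0,0.05,0.025,0.01,1],[0.02,-0.04,0,0.05,0.025,0.01,1]],
])

```text
time_s: 11.32
tcp_pos: [0.4827, 0.1389, 0.1968]
ee_rot: [[0.014, -0.894, -0.447], [0.007, -0.447, 0.894], [-1.0, -0.016, -0.0]]
wrist_force: [-1.5, -1.7, 1.4]
gripper_width: 1.0
```

move_arm([
  [[-0.05,0.1,0,0.06,0.03,-0.01,1],[0,0,0,0.05,0.025,0,1]],
])

```text
time_s: 11.58
tcp_pos: [0.4903, 0.1428, 0.1964]
ee_rot: [[0.001, -0.894, -0.448], [0.0, -0.448, 0.894], [-1.0, -0.001, -0.0]]
wrist_force: [-1.7, -1.1, 1.3]
gripper_width: 0.998
```

move_arm([
  [[0,0,0,0.05,0.025,0,1],[0,0,0,0.05,0.025,0,1]],
])

```text
time_s: 11.82
tcp_pos: [0.4972, 0.1462, 0.1966]
ee_rot: [[0.002, -0.894, -0.448], [0.0, -0.448, 0.894], [-1.0, -0.002, -0.0]]
wrist_force: [-1.0, -0.8, 2.5]
gripper_width: 1.002
```

move_arm([
  [[0,0,0,0.05,0.025,0,1],[0,0,0,0.05,0.025,0,1]],
])

```text
time_s: 12.08
tcp_pos: [0.5038, 0.1496, 0.1967]
ee_rot: [[0.002, -0.894, -0.448], [0.001, -0.448, 0.894], [-1.0, -0.002, -0.0]]
wrist_force: [-1.7, -1.2, 1.7]
gripper_width: 0.998
```

move_arm([
  [[0,0,0,0.04,0.02,0,1]],
])

```text
time_s: 12.2
tcp_pos: [0.5063, 0.1508, 0.1966]
ee_rot: [[0.002, -0.894, -0.448], [0.0, -0.448, 0.894], [-1.0, -0.002, -0.0]]
wrist_force: [-3.6, -1.4, 1.9]
gripper_width: 1.001
```

move_arm([
  [[0,0,0,0.04,0.02,0,1],[0,0,0,0.04,0.02,0,1]],
])

```text
time_s: 12.45
tcp_pos: [0.5108, 0.153, 0.1965]
ee_rot: [[0.0, -0.894, -0.448], [-0.0, -0.448, 0.894], [-1.0, 0.0, -0.0]]
wrist_force: [-2.0, -0.9, 3.0]
gripper_width: 1.005
```

move_arm([
  [[0,0,0,0.04,0.02,0,1],[0,0,0,0.04,0.02,0,1]],
])

```text
time_s: 12.7
tcp_pos: [0.5158, 0.1555, 0.1964]
ee_rot: [[-0.0, -0.894, -0.448], [-0.001, -0.448, 0.894], [-1.0, 0.0, -0.0]]
wrist_force: [-1.6, -1.8, 1.5]
gripper_width: 0.998
```

move_arm([
  [[0,0,0,0.04,0.02,0,1],[0,0,0,0.04,0.02,0,1]],
])

```text
time_s: 12.95
tcp_pos: [0.5205, 0.1579, 0.1956]
ee_rot: [[-0.001, -0.894, -0.447], [-0.001, -0.447, 0.894], [-1.0, 0.002, -0.0]]
wrist_force: [-1.7, -1.8, -0.9]
gripper_width: 0.999
```

move_arm([
  [[0,0,0,0.035,0.017,0,1],[0,0,0,0.035,0.017,0,1]],
])

```text
time_s: 13.2
tcp_pos: [0.5245, 0.1598, 0.1948]
ee_rot: [[-0.003, -0.895, -0.447], [-0.002, -0.447, 0.895], [-1.0, 0.004, 0.0]]
wrist_force: [-2.8, -0.7, -0.7]
gripper_width: 1.001
```

move_arm([
  [[0,0,0,0.025,0.012,0,1]],
])

```text
time_s: 13.32
tcp_pos: [0.5261, 0.1606, 0.1946]
ee_rot: [[-0.004, -0.895, -0.447], [-0.002, -0.447, 0.895], [-1.0, 0.004, 0.0]]
wrist_force: [-2.7, -2.1, -0.4]
gripper_width: 0.999
```

move_arm([
  [[0,0,0,0.025,0.012,0,1]],
])

```text
time_s: 13.45
tcp_pos: [0.5277, 0.1614, 0.1946]
ee_rot: [[-0.004, -0.895, -0.447], [-0.002, -0.447, 0.895], [-1.0, 0.004, 0.0]]
wrist_force: [-3.4, -1.2, -0.8]
gripper_width: 0.999
```

move_arm([
  [[0,0,0,0.025,0.012,0,1]],
])

```text
time_s: 13.58
tcp_pos: [0.5287, 0.1618, 0.1944]
ee_rot: [[-0.005, -0.895, -0.447], [-0.002, -0.447, 0.895], [-1.0, 0.006, 0.0]]
wrist_force: [-4.6, -2.4, -0.3]
gripper_width: 1.0
```

move_arm([
  [[0.01,-0.02,0,0.03,0.015,0,1]],
])

```text
time_s: 13.7
tcp_pos: [0.5293, 0.1621, 0.194]
ee_rot: [[-0.006, -0.895, -0.446], [-0.003, -0.446, 0.895], [-1.0, 0.007, 0.0]]
wrist_force: [-7.5, -2.1, 1.9]
gripper_width: 1.003
```

move_arm([
  [[0.01,-0.02,0,0.03,0.015,0,1]],
])

```text
time_s: 13.82
tcp_pos: [0.5296, 0.1621, 0.1938]
ee_rot: [[-0.008, -0.895, -0.446], [-0.004, -0.446, 0.895], [-1.0, 0.009, 0.0]]
wrist_force: [-6.9, -2.3, 2.7]
gripper_width: 0.999
```

```bash
python3 - <<'E'
from h import *
for i in range(3):
    b,_=viewer.capture('side');s=r.sense();print(s['time_s'],s['tcp_pos'],s['wrist_force'])
save('s4',cv2.resize(b[120:280,220:420],None,fx=4,fy=4)[:600])
E
```

```text
13.875 [0.52961351 0.16216613 0.19377342] [-7.16200472 -2.02426398  3.77091956]
13.925 [0.52957605 0.16216656 0.19378559] [-7.31831055 -2.35847217  1.46361687]
13.975 [0.52956918 0.16216891 0.19379945] [-6.19438347 -2.38187588  2.411279  ]
```

View pics/s4.png

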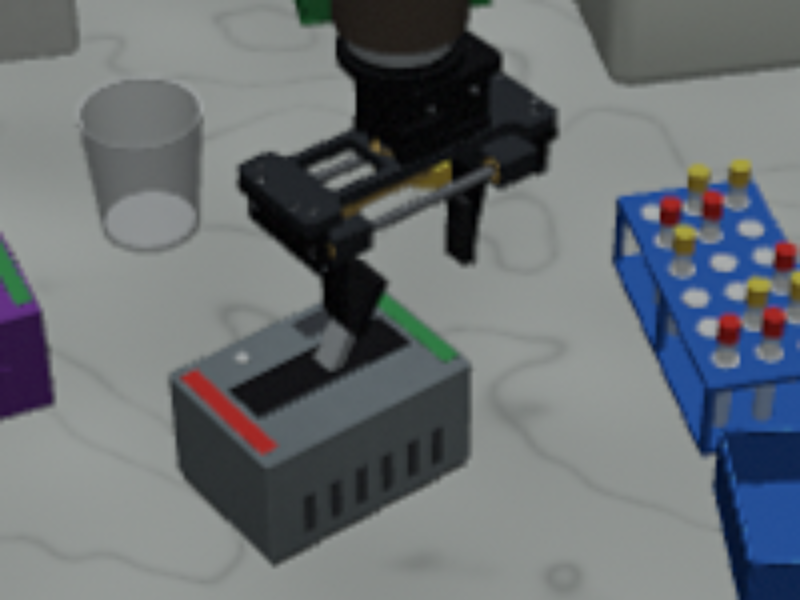

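The lever is against the ON stop and the flag is flush. Next I back off and lift.

move_arm([
  [[0,0,0,-0.12,-0.06,0,1],[0,0,0,-0.15,-0.07,0,1],[0,0,0,0,0,0.4,1],[0,0,0,0,0,0.8,1],[0,0,0,0,0,0.8,1],[0,0,0,0,0,0,1],[0,0,0,0,0,0,1]],
])

```text
time_s: 14.85
tcp_pos: [0.5157, 0.1561, 0.3209]
ee_rot: [[0.011, -0.894, -0.448], [0.006, -0.448, 0.894], [-1.0, -0.013, 0.0]]
wrist_force: [0.5, 0.0, -0.2]
gripper_width: 0.998
```

```bash
python3 - <<'E'
from h import *
b,d=viewer.capture('side');s=r.sense();print(s['time_s'],s['tcp_pos'],s['wrist_force'])
save('s5',b)
W=world('side',d);u=np.array([.895,.446]);c=np.array([.4735,.132])
im=b.astype(int)
q=W[...,:2]-c
x=q@u;y=q@np.array([-.446,.895])
for a in (.115,.125,.135,.145):
    m=(abs(x)<.08)&(abs(y)<.02)&(abs(W[...,2]-a)<.005)
    if m.sum():print(a,m.sum(),x[m].mean(),x[m].min(),x[m].max(),np.arctan2(x[m].mean(),a-.08))
E
```

```text
14.9 [0.51594141 0.15611162 0.32118937] [ 0.28965789 -0.61050706 -0.15485162]
0.115 32 0.0160762270340969 0.00697005528631493 0.026195281898716175 0.43057799234564426
0.125 42 0.020230945080980528 0.014152625077589399 0.03708944163055384 0.42250173508338673
0.135 52 0.025108703739663816 0.017647965083170278 0.03573822162704338 0.428264274561354
0.145 50 0.03137295525296227 0.021378149492387054 0.0427424854150274 0.44968031870235503
```

View pics/s5.png

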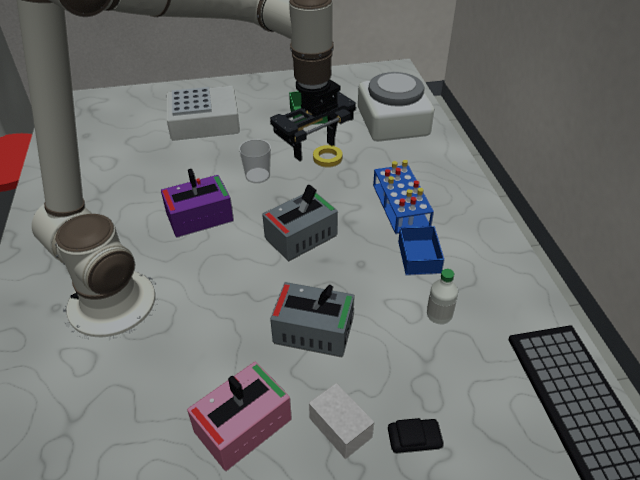

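The lever leans to ON and the lab ware is unmoved. I cross-check the angle (>0.45) against the scene camera and the sound lever.

```bash
python3 - <<'E'
from h import *
def ang(W,c,yaw,tag):
    u=np.array([np.cos(yaw),np.sin(yaw)]);v=np.array([-u[1],u[0]])
    q=W[...,:2]-c;x=q@u;y=q@v;z=W[...,2]
    m=(abs(x)<.07)&(abs(y)<.022)&(z>.112)&(z<.17)
    X=x[m];Z=z[m]
    zz=np.linspace(.116,.142,9)
    f=[(a,np.median(X[abs(Z-a)<.004])) for a in zz if (abs(Z-a)<.004).sum()>4]
    f=np.array(f);s=np.polyfit(f[:,0],f[:,1],1)
    t=Z>Z.max()-.006
    print(tag,m.sum(),'slope angle',np.arctan(s[0]),'zmax',Z.max(),'tip x',X[t].mean())
for cam in('side','scene'):
    b,d=viewer.capture(cam);W=world(cam,d);W0=np.load(cam+'0.npz')['W']
    save('f_'+cam,b)
    # box b rect
    p=W0[318,312] if cam=='side' else W0[237,271]
    n=(np.hypot(W0[...,0]-p[0],W0[...,1]-p[1])<.13)&(abs(W0[...,2]-.09)<.006)
    rc=cv2.minAreaRect(W0[n][:,:2].astype(np.float32)*1000);print(cam,rc)
    ca=np.array([.4735,.134]) if cam=='scene' else np.array([.473,.131])
    ang(W0,ca,np.radians(26.6),'a before');ang(W,ca,np.radians(26.6),'a now')
    (cx,cy),(w,h),a=rc
    yaw=np.radians(a if w>h else a-90)
    for nm,w_ in(('b0',W0),('b now',W)): ang(w_,np.array([cx,cy])/1000,yaw,nm+' yaw%.1f'%np.degrees(yaw))
E
```

```text
side ((449.4355163574219, -178.3447723388672), (114.38955688476562, 160.59693908691406), 65.03760528564453)
a before 161 slope angle -0.05939386853142326 zmax 0.1641538264732325 tip x -0.001071877176912913
a now 192 slope angle 0.488830496792196 zmax 0.15424766788808109 tip x 0.03395459034049995
b0 yaw-25.0 171 slope angle 0.4069956097098955 zmax 0.1548723149931971 tip x 0.03531944957434758
b now yaw-25.0 171 slope angle 0.39632621165691734 zmax 0.1551648387611586 tip x 0.03544769128655795
scene ((450.7587585449219, -173.86192321777344), (112.11388397216797, 161.6719512939453), 65.47187042236328)
a before 141 slope angle 0.0331893487439444 zmax 0.1659007262213683 tip x 0.0005303605901080577
a now 76 slope angle 0.42611174129815305 zmax 0.15512493310159048 tip x 0.037500001793855306
b0 yaw-24.5 74 slope angle 0.5756413669888295 zmax 0.15384600058001996 tip x 0.03470447518379154
b now yaw-24.5 74 slope angle 0.5417802467831823 zmax 0.15685955922717665 tip x 0.03488075634973299
```

```bash
python3 - <<'E'
from h import *
print(r.finish_job()); print(r.sense()['time_s'])
E
```

```text
the job is handed in; nothing more can be done
None
the job is handed in; nothing more can be done
```

I reset the tripped box and handed the job in. Its lever stands ON, but the handover gave no verdict.

- **OFF:** I pushed the lever through the latch drag (about 6 N) until the force climbed at its stop. I held about 8–9 N there, and the red flag sank flush.
- **ON:** I then pushed the lever across until it met the ON stop and held it there for about 0.3 s. The force reached about 7.5 N, and I backed off and lifted clear.

**Last checks:**
- **Angle:** The reset lever's angle measured 0.49 rad in the side camera and 0.43 rad in the scene camera, so the two disagree around the 0.45 limit. The same method put the sound lever anywhere from 0.40 to 0.58 rad, although it stands at 0.47–0.50. I therefore relied on tip position: the reset lever's tip is 34–37 mm towards ON, against 35 mm for the sound one. The stop contact felt through the arm also fits it being fully ON.
- **Surroundings:** The sound lever's tip has not moved. The lab ware looked unmoved in the side picture, but I did not measure it. The wrist force is back to noise level.

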